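Turn a stacked tote half round and nest it as a press on pasted bookmarks

ROBOT

A 6-joint arm with a two-finger parallel gripper is mounted at the origin on the work surface. World frame = base frame: x ahead of the robot, y to its left, z up, the work surface at z = 0. Lengths are in m, angles in rad, forces in N, time in s.
With the tool pointing down it reaches from about 0.275 to 0.825 m from the base axis. Payload 4.9 kg.
Tool frame: the origin (TCP) lies midway between the tips of the shut fingers; the grasp point (between the pads) lies 19 mm behind it; z points along the fingers, y is the direction in which the jaws open and shut (so a half turn about z gives the same grasp; the last joint's range is limited). The gripper opens to 85 mm and grips with 20 to 120 N. Pads are 22 mm wide; open, the fingers measure 114 mm over their backs; the gripper's body (76 mm by 85 mm) begins 54 mm behind the grasp point. The pads swing forward as they close: fully open they stand 13 mm farther back than shut.
Start: joints at [-1.273, 0.326, -0.193, 1.052, 0, 1.437], TCP at [0.23, -0.5, 0.231] pointing down, gripper open.
Joint ranges: [-2.65, 2.65], [-0.97, 1.79], [-1.3, 1.35], [-1.93, 2.1], [-1.47, 1.37], [-3.14, 3.14]. Speed limits (rad/s): [2.57, 2.57, 3.14, 3.14, 3.14, 3.14].

INTERFACE

Orientations are given as a unit quaternion [x, y, z, w].
In Python, from workcell import env, eyes, ticket, spot_in, tip_of gives the robot as it stands. The module is installed in compiled form; this text tells all that it offers.
- The arm moves only by the tool apply_moves, never from a script. Its argument "commands" is text: rows parted by semicolons, each of 7 numbers parted by spaces: the shift along the tool's x, y, z in mm, then the turn, a rotation vector about the tool's x, y, z in rad, then the opening, from -1 (shut) to 1 (fully open). A call has exactly 10 rows; each row shifts and turns the commanded pose from where the row before left it, along the tool's axes as they then stand; what a row does not reach is not made up. A row lasts 1/10 s, in which the tool goes at most 50 mm and 8.59 degrees, less where a joint would pass 70% of its speed; a pose out of reach is approached as far as the arm can. A call with a gripper value outside its range is refused whole. The fingers move at their own pace and stop on an object; "grip_force" is the grip in N (left out, the last holds). Time passes only in rows, so rows that do not move let the fingers close, or fill a call up. It gives the time, the measured TCP pose, the force and the opening at its end, in the units of the state.
- env.observe(): the state, without advancing time (a new reading comes with each control period).
- eyes.camera(name): name is "scene" or "top" or "wrist"; returns (picture, depth): 384x512x3 uint8, red, green, blue; 384x512 float32, m along the optical axis (not along the pixel's ray), 0 where there is no reading.
- eyes.camera_params(name): a dict with "fov_y" (degrees; the focal length in pixels is half the picture's height over the tangent of half this angle, whatever the lens; pixels are square), "cx", "cy" (the principal point, pixels), "position" and "rotation" of the camera in the world; the wrist camera has in their place "hand_eye" (4x4, takes a point from camera to tool coordinates, whose origin is the TCP and whose axes are the flange's). Camera axes: x right, y down, z forward; pixel columns grow to the right and rows downward; lengths in m; the calibration is good to about 2 mm. A picture is of the moment at which its call begins: read the wrist's pose just before it. camera_params takes no time and is no camera call.
- ticket.hand_in(): hands the job in, once; it reports no verdict.
Trained networks look in the newest picture that a camera, given by its name, has taken for a name from the list of things; names that differ only in an ending like _2 or _b are one class to them, and where a whole thing is asked for, a point or a joint stands for the part that bears it (a point fixed in the world has none). Each returns a list of dicts, best first, with "score" (0 to 1); they miss things now and then, are a little off and sometimes report something else, mostly with a low value. They report only what shows in the picture. A call takes as long as a camera call.
- spot_in(camera, thing): "xy" ([column, row] as shares, 0 to 1, of the picture: columns of its width, rows of its height, amid what is visible of it).
- tip_of(camera, thing): "xy" ([column, row] as shares, 0 to 1, of the picture: columns of its width, rows of its height: a listed point, or the origin of a listed thing).
The state is a dict: "clock": time; "q": joint angles; "qvel": joint speeds; "joint_torque": joint torques, N m; "ee_pos": TCP position; "ee_rot": TCP orientation; "force": force on the tool from outside, world axes, zero at the start; "torque": the same for the moment, N m; "finger_gap": opening from 0.0 (shut) to 1.0 (fully open).
Only numpy, scipy, OpenCV 4.12 (cv2) and the standard library are available. Lean on these libraries where they do the work, as an engineer would, in place of code of your own. Each camera call takes 0.05 s, during which the arm holds its last target.

TASK

The freshly pasted bookmarks in the grey tote have to dry flat under the blue one. Lift the blue tote off, give it half a turn so that the two yellow ends come together and it nests, let it down onto the two piles and press it down on them firmly for a moment, about the weight of one to two kilos, never hard enough to mark them. Then let go, so that it lies level on the piles, and leave the grey tote in its steel brackets and the notebooks, bottle and thread cone where they are.

Things in the scene. Friction and masses are not known exactly. Their poses are not given: they have to be found in the camera images.
- upper: Blue plastic stack-and-nest tote, empty, loose, 0.38 to 0.59 kg, at the start stacked on the grey tote, turned half round to it. Over its rims 318 mm (x) by 202 mm (y), 100 mm high, walls 3 mm, drafted outwards. Origin: centre of its flat underside; z up; +x towards its one yellow end rim. Stacked, its origin is 100 mm above the grey tote's.
- upper_grip (a point): Top middle of the blue tote's grip bar (120 mm above its origin), to carry it by from above: a solid upright-sided bar 28 mm wide (y), 150 mm long (x), 34 mm high, on a shoulder 40 mm wide; on both sides of it the tote is open for more than 55 mm. Lift the tote 25 mm or more before turning it: the grey tote's bar reaches 20 mm up into its hollow underside.
- lower: Grey plastic tote of the same shape, 0.45 kg, standing loose on the bench between four low steel brackets, with 2 to 5 mm of play. Origin: centre of its underside; +x towards its yellow end rim. Rim 100 mm, grip bar top 120 mm above it. The same way round, the blue tote's four hollow wall posts go down into its posts (nesting); half a turn away they stand on its rim (stacking).
- bookmarks: Two equal piles of stiff pasted bookmarks, each 180 x 38 mm, lying in the grey tote on both sides of its grip hump. Origin: under the piles, on the tote's 3 mm floor. The number differs each time: the piles are 39 to 59 mm thick, which no reading tells. Nested on them, the blue tote's origin comes 42 to 62 mm above the grey tote's. They give 1 mm under 12 N; over 35 N would mark them.
- lower_rib (a point): Top of one of four springy fit ribs in the grey tote's posts. Going down, the blue tote's sideways play shrinks from 5 mm to none when its origin is 57 mm above the grey tote's (higher piles stop it before). Below that the ribs rub lightly on its posts and take up 0.2 to 0.25 N a mm, never over 3.5 N, less than its weight. On the piles the resistance rises far more steeply.
- upper_end (a point): Middle of the blue tote's yellow end rim, on top (151 mm along x from its origin, 100 mm up).
- lower_end (a point): Middle of the grey tote's yellow end rim, on top (151 mm along x from its origin, 100 mm up).
- brackets: Four steel corner angles, 22 mm high, screwed to the bench round the foot of the grey tote. Origin: their centre, on the bench top; x along the grey tote.
- notebooks: Bystander: pile of four pocket notebooks, red cover on top, 142 x 92 x 33 mm, loose, beside the totes. Origin: centre of its underside.
- bottle: Bystander: clear water bottle with a black cap, 64 mm wide, 190 mm high, loose, on the other side of the totes. Origin: centre of its underside.
- cone: Bystander: white cone of binding thread, 60 mm wide at the foot, 98 mm high, loose, near the bottle. Origin: centre of its underside.

How it is judged:
On the way:
1. the blue tote, nested with the yellow ends together (within 8 mm), is pressed on the bookmarks with over 8 N for 0.3 s (horizontal distance between upper_end and lower_end below 0.008 m and contact force between upper and bookmarks above 8 N), for 0.3 s.
At the end, for the whole second after the job is handed in: The blue tote is nested in the grey (origins under 66 mm apart in height, yellow ends within 8 mm), level within 0.03 rad, bearing on the bookmarks (over 0.1 N); the grey tote is on the bench (under 3 mm) within 8 mm of its brackets' centre; both at rest (contact force between upper and bookmarks above 0.1 N and z of upper in the frame of lower below 0.066 m and horizontal distance between upper_end and lower_end below 0.008 m and angle between upper's own z axis and vertical below 0.03 rad and height (world z) of lower below 0.003 m and horizontal distance between lower and brackets below 0.008 m and linear speed of each of upper, lower below 0.02 m/s); the robot touches nothing.
It fails at once if the blue tote is pressed on the bookmarks with more than 35 N (contact force between upper and bookmarks above 35 N).
It fails at once if a bystander is disturbed (moved more than 20 mm) (distance of any of notebooks, bottle, cone from where it was at the start of the episode above 0.02 m).
It also fails if it takes over 45 s, if anything falls off the work surface, if the arm or the gripper's body presses on something with over 40 N, if the wrist force passes 120 N, or if a joint passes its speed limit or range.

## Working session

There is one attempt and no reset: what is moved stays moved. The work goes in short steps, Python scripts to look and compute and a tool call to move; the robot and the scene stay as the last step left them, time stands still between calls to the robot, and variables do not carry over. Pictures are saved under pics/ and viewed, and the job is handed in when it is done.

Besides the shell and the picture viewer there is one more tool, called by a JSON object that holds its "fn" and its "kwargs". apply_moves: Moves the arm, as the interface text tells. Its arguments: {"type":"object","properties":{"commands":{"type":"string"},"grip_force":{"type":"number"}},"required":["commands"]}

```bash
mkdir -p pics
cat > h.py <<'E'
import numpy as np, cv2
from scipy.spatial.transform import Rotation as R
from workcell import env, eyes, ticket, spot_in, tip_of
def K(n):
    p=eyes.camera_params(n); f=192/np.tan(np.radians(p["fov_y"])/2); return p,f
def T(n):
    p,f=K(n)
    if n=="wrist":
        s=env.observe(); H=np.array(p["hand_eye"]); M=R.from_quat(s["ee_rot"]).as_matrix()
        return M@H[:3,:3], M@H[:3,3]+np.array(s["ee_pos"])
    r=np.array(p["rotation"]); 
    if r.shape!=(3,3): r=R.from_quat(r).as_matrix()
    return r,np.array(p["position"])
def ray(n,u,v):
    p,f=K(n); r,t=T(n); return r@np.array([(u-p["cx"])/f,(v-p["cy"])/f,1.]),t
def at_z(n,u,v,z):
    d,t=ray(n,u,v); return t+d*(z-t[2])/d[2]
def cloud(n,D):
    p,f=K(n); r,t=T(n); v,u=np.mgrid[0:384,0:512]
    P=np.stack([(u-p["cx"])/f*D,(v-p["cy"])/f*D,D],-1)@r.T+t
    P[D<=0]=np.nan; return P
def save(n,I): cv2.imwrite(f"pics/{n}.png",I[:,:,::-1])
E
python3 - <<'E'
from h import *
s=env.observe(); print(s)
for n in("scene","top"):
    I,D=eyes.camera(n); save(n+"0",I); np.savez(n+"0.npz",I=I,D=D); print(n,eyes.camera_params(n))
    for k in ("upper_grip","upper_end","lower_end","upper","lower","brackets","notebooks","bottle","cone"):
        r=tip_of(n,k)[:2]; print(k,[(round(a["xy"][0]*512,1),round(a["xy"][1]*384,1),round(a["score"],2)) for a in r])
print(eyes.camera_params("wrist"),env.observe()["clock"])
E
```

```text
{'clock': 0.0, 'q': array([-1.27319906e+00,  3.26935439e-01, -1.93573089e-01,  1.05201041e+00,
        6.05111568e-06,  1.43658589e+00]), 'qvel': array([ 1.16956098e-04,  1.21383380e-04, -4.80056413e-04,  1.21821581e-03,
       -1.58791361e-03, -2.11146877e-05]), 'joint_torque': array([-1.00080426e-03, -4.43391824e+01,  2.62445515e+01,  1.54106581e-02,
       -1.03656980e-04,  7.24760412e-06]), 'ee_pos': array([ 0.23001781, -0.49895401,  0.23051054]), 'ee_rot': array([ 9.76782798e-01,  2.14230305e-01, -6.72693029e-05, -8.58680135e-04]), 'force': array([ 0.67352885,  0.83809403, -0.24924986]), 'torque': array([ 0.04952418,  0.03103128, -0.02345565]), 'finger_gap': 0.9949706710378823}
scene {'fov_y': 43.169630701843005, 'cx': 252.1947951299032, 'cy': 190.58111879576447, 'position': array([1.55913474, 0.01993578, 0.73153089]), 'rotation': array([ 0.63184699,  0.60055917, -0.33910224, -0.35370571])}
upper_grip [(254.6, 153.4, 0.68)]
upper_end [(235.5, 138.4, 0.59)]
lower_end [(278.0, 232.9, 0.79)]
upper [(253.7, 198.8, 0.63)]
lower [(252.6, 232.1, 0.68)]
brackets []
notebooks [(336.7, 21
[... 308 characters left out ...]
per_grip [(254.1, 191.8, 0.58)]
upper_end [(269.7, 261.2, 0.55), (225.0, 228.1, 0.3)]
lower_end []
upper [(255.1, 200.2, 0.91), (220.4, 228.1, 0.27)]
lower []
brackets []
notebooks [(172.9, 219.4, 0.87)]
bottle [(342.1, 160.9, 0.9)]
cone [(327.0, 208.2, 0.89)]
{'fov_y': 60.611666094268976, 'cx': 252.84473074101203, 'cy': 187.81511773853023, 'hand_eye': array([[-1.03092625e-03, -9.46138873e-01, -3.23759431e-01,
         8.44022380e-02],
       [ 9.99997179e-01, -2.82645865e-04, -2.35823585e-03,
        -3.46628620e-04],
       [ 2.13970934e-03, -3.23760949e-01,  9.46136496e-01,
        -1.42069422e-01],
       [ 0.00000000e+00,  0.00000000e+00,  0.00000000e+00,
         1.00000000e+00]])} 1.0
```

View pictures.

View pics/top0.png

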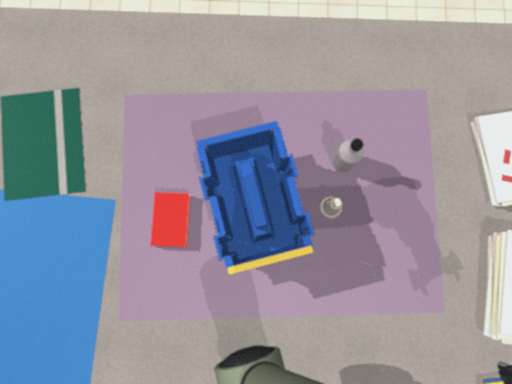

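View pics/scene0.png

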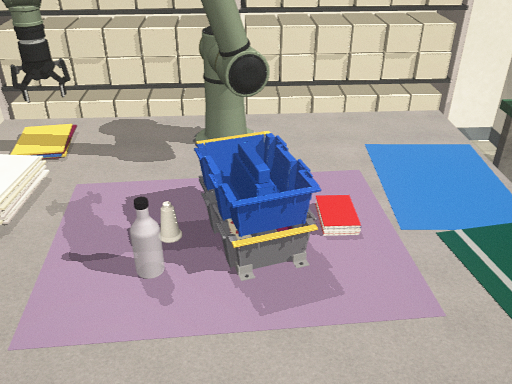

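Run:
```python
from h import *
for n,pts in (("top",dict(grip=(254.1,191.8,.22),uend=(269.7,261.2,.2),cone=(327,208,0),nb=(172.9,219.4,0),bot=(342,161,0))),("scene",dict(grip=(254.6,153.4,.22),uend=(235.5,138.4,.2),lend=(278,232.9,.1),lower=(252.6,232.1,0),cone=(168.4,236.3,0),nb=(336.7,219.6,0),bot=(149,274.7,0)))):
    for k,(u,v,z) in pts.items(): print(n,k,at_z(n,u,v,z).round(4))
    d=np.load(n+"0.npz"); P=cloud(n,d["D"]); np.save(n+"P.npy",P)
P=np.load("topP.npy"); I=np.load("top0.npz")["I"]
for lo,hi in((.213,.23),(.19,.207)):
    m=(P[...,2]>lo)&(P[...,2]<hi)&(abs(P[...,0]-.43)<.22)&(abs(P[...,1]-.03)<.2)
    q=P[m]; r=cv2.minAreaRect(q[:,:2].astype(np.float32)*1000); print(lo,m.sum(),r,np.median(q[:,2]))
    hsv=cv2.cvtColor(I,cv2.COLOR_RGB2HSV)
y=cv2.inRange(hsv,(20,100,100),(38,255,255))>0
v,u=np.where(y); print(len(u),u.mean(),v.mean())
q=P[y]; print(np.nanmedian(q,0))
```

```text
top grip [0.5661 0.0647 0.22  ]
top uend [0.4127 0.0253 0.2   ]
top cone [ 0.5601 -0.133   0.    ]
top nb [0.5174 0.2855 0.    ]
top bot [ 0.6928 -0.1741  0.    ]
scene grip [0.5539 0.0726 0.22  ]
scene uend [0.4275 0.0303 0.2   ]
scene lend [0.7034 0.1159 0.1   ]
scene lower [0.5611 0.0669 0.    ]
scene cone [ 0.5675 -0.1453  0.    ]
scene nb [0.5174 0.2911 0.    ]
scene bot [ 0.7106 -0.1749  0.    ]
0.213 815 ((561.0805053710938, 67.13626098632812), (149.587646484375, 28.034465789794922), 16.142091751098633) 0.22062464908593316
0.19 2271 ((542.9981079101562, 61.82032012939453), (279.47698974609375, 223.9715576171875), 16.209287643432617) 0.2004148282032887
629 282.68362480127183 266.7186009538951
[0.41477325 0.01814528 0.20065256]
```

The top view shows the blue tote with its bar centred at about (254,192) and its yellow end towards the robot at (270,261). The notebooks are on the left at (172,219), and the cone (331,207) and bottle (350,152) are on the right. The scene view agrees, with the grey tote's yellow end at (278,235). The bar fit is 149.6 x 28.0 mm at z 0.220, which matches its known size. It gives a centre of (0.561, 0.067) and an axis at 16.1°.

{"fn": "apply_moves", "kwargs": {"commands": "0 0 -35 0 0 0.0755 1;0 0 -35 0 0 0.0755 1;31.7 -30.1 0 0 0 0 1;31.7 -30.1 0 0 0 0 1;31.7 -30.1 0 0 0 0 1;31.7 -30.1 0 0 0 0 1;31.7 -30.1 0 0 0 0 1;31.7 -30.1 0 0 0 0 1;31.7 -30.1 0 0 0 0 1;31.7 -30.1 0 0 0 0 1", "grip_force": 60}}

```text
clock: 2.0
ee_pos: [0.4078, -0.1963, 0.3015]
ee_rot: [0.99, 0.14, 0.0, 0.0]
force: [0.8, -0.9, 0.4]
finger_gap: 0.998
```

{"fn": "apply_moves", "kwargs": {"commands": "31.7 -30.1 0 0 0 0 1;31.7 -30.1 0 0 0 0 1;31.7 -30.1 0 0 0 0 1;31.7 -30.1 0 0 0 0 1;31.7 -30.1 0 0 0 0 1;31.7 -30.1 0 0 0 0 1;31.7 -30.1 0 0 0 0 1;0 0 0 0 0 0 1;0 0 0 0 0 0 1;0 0 0 0 0 0 1"}}

```text
clock: 3.0
ee_pos: [0.5614, 0.0654, 0.3011]
ee_rot: [0.99, 0.14, -0.0, 0.0]
force: [0.1, -0.3, -0.1]
finger_gap: 1.002
```

```bash
cat >> h.py <<'E'
def go(x,y,z,psi_deg):
    "shift (mm, in tool axes) and yaw (rad about tool z) to a target with tool down"
    s=env.observe(); r=R.from_quat(s["ee_rot"]); tx=r.apply([1,0,0]); psi=np.degrees(np.arctan2(tx[1],tx[0]))
    d=(psi_deg-psi+180)%360-180
    print("now",np.round(s["ee_pos"],4),"psi",psi.round(2),"tilt",r.apply([0,0,1]).round(4),"clock",s["clock"],"F",s["force"].round(2),"gap",round(s["finger_gap"],3),"q6",s["q"][5].round(3))
    print("shift mm",(1000*r.inv().apply(np.array([x,y,z])-s["ee_pos"])).round(1),"turn z",-np.radians(d).round(4))
E
python3 - <<'E'
from h import *
go(.561,.067,.191,16.1)
I,D=eyes.camera("wrist"); save("w1",I); P=cloud("wrist",D)
m=(P[...,2]>.213)&(P[...,2]<.23); q=P[m]
print(m.sum(), cv2.minAreaRect(q[:,:2].astype(np.float32)*1000),np.median(q[:,2]))
E
```

```text
now [0.5614 0.0654 0.3011] psi 16.05 tilt [-7.e-04 -4.e-04 -1.e+00] clock 3.0 F [ 0.08 -0.33 -0.06] gap 1.002 q6 2.847
shift mm [ 1.000e-01 -1.700e+00  1.101e+02] turn z -0.0008
7477 ((563.02001953125, 69.11737060546875), (148.88938903808594, 28.072378158569336), 16.035226821899414) 0.21996255959889746
```

View pics/w1.png

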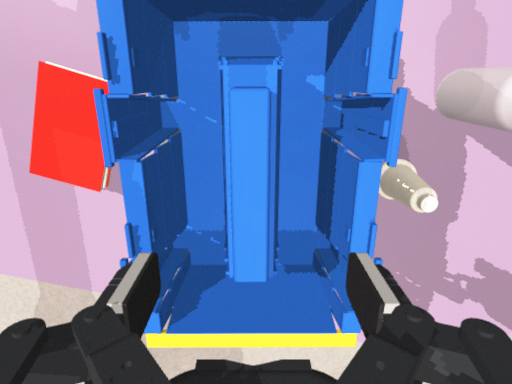

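The wrist view has the bar centred at (250,185) between the open fingers and nothing blocking the descent. It measures 148.9 x 28.1 mm at (0.563, 0.069), z 0.220, which agrees with the top view to 2 mm. I'm going down to grip.

{"fn": "apply_moves", "kwargs": {"commands": "1.3 -2.3 25 0 0 0 1;0 0 25 0 0 0 1;0 0 25 0 0 0 1;0 0 20 0 0 0 1;0 0 10 0 0 0 1;0 0 5 0 0 0 1;0 0 0 0 0 0 -1;0 0 0 0 0 0 -1;0 0 0 0 0 0 -1;0 0 0 0 0 0 -1", "grip_force": 60}}

```text
clock: 4.05
ee_pos: [0.5631, 0.0685, 0.1921]
ee_rot: [0.99, 0.14, 0.001, 0.0]
force: [2.2, -7.0, 4.4]
finger_gap: 0.335
```

Run:
```python
from h import *
go(.562,.068,.191,16.1)
print(env.observe()["qvel"].round(3))
```

```text
now [0.5631 0.0685 0.1921] psi 16.09 tilt [ 1.5e-03 -5.0e-04 -1.0e+00] clock 4.05 F [ 2.17 -7.    4.38] gap 0.335 q6 2.852
shift mm [-1.2  0.2  1.1] turn z -0.0001
[-0.008 -0.002  0.004 -0.008 -0.05   0.   ]
```

{"fn": "apply_moves", "kwargs": {"commands": "0 0 0 0 0 0 -1;0 0 -5 0 0 0 -1;0 0 -15 0 0 0 -1;0 0 -20 0 0 0 -1;0 0 -20 0 0 0 -1;0 0 -20 0 0 0 -1;0 0 -20 0 0 0 -1;0 0 -15 0 0 0 -1;0 0 -5 0 0 0 -1;0 0 0 0 0 0 -1"}}

```text
clock: 5.05
ee_pos: [0.5625, 0.0687, 0.3113]
ee_rot: [0.99, 0.14, 0.0, -0.0]
force: [0.4, 0.3, -5.0]
finger_gap: 0.313
```

Run:
```python
from h import *
go(.562,.068,.191,16.1)
for n in ("scene","top"):
    I,D=eyes.camera(n); save(n+"2",cv2.resize(I,(800,600))if n=="scene" else I); np.savez(n+"2.npz",I=I,D=D)
    for k in ("lower_end","lower","upper_end"):
        print(n,k,[(round(a["xy"][0]*512,1),round(a["xy"][1]*384,1),round(a["score"],2)) for a in tip_of(n,k)[:2]])
```

```text
now [0.5625 0.0687 0.3113] psi 16.09 tilt [ 0.e+00  1.e-04 -1.e+00] clock 5.05 F [ 0.36  0.31 -4.97] gap 0.313 q6 2.852
shift mm [ -0.7   0.5 120.3] turn z -0.0002
scene lower_end [(276.6, 233.4, 0.78)]
scene lower [(251.5, 232.5, 0.78)]
scene upper_end [(233.1, 93.8, 0.89)]
top lower_end []
top lower []
top upper_end []
```

View pics/scene2.png

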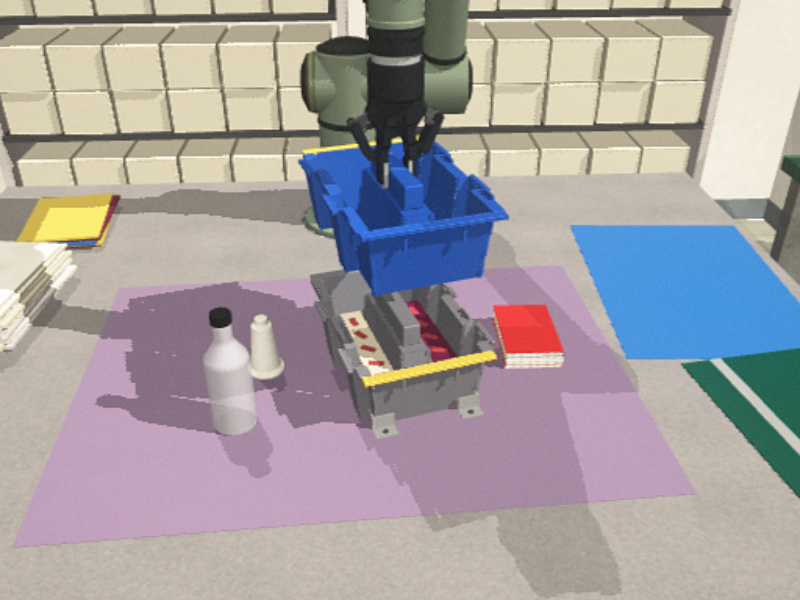

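View pics/top2.png

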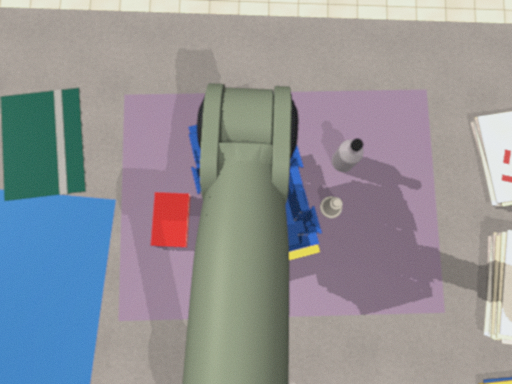

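The tote is held level and clear, with a weight of about 5.0 N. The scene view (800x600) shows both piles in the grey tote: a white one at (365,345) and a red one at (430,325). The grey bar is at (402,320) and its yellow rim runs (365,380)–(495,357). I'll measure these from the scene depth.

Run:
```python
from h import *
d=np.load("scene2.npz"); I,D=d["I"],d["D"]; P=cloud("scene",D)
for n,(u,v) in dict(white=(235,221),red=(275,208),redb=(283,218),whiteb=(226,210),bar=(254,200),rim=(275,234),note=(338,205)).items():
    print(n,P[v-1:v+2,u-1:u+2].reshape(-1,3).mean(0).round(4), I[v,u])
c=np.array([.562,.068]);a=np.radians(16.1); ax=np.array([np.cos(a),np.sin(a)]); ay=np.array([-ax[1],ax[0]])
L=np.stack([(P[...,:2]-c)@ax,(P[...,:2]-c)@ay],-1)
z=P[...,2]
# piles
for s in(1,-1):
    m=(abs(L[...,0])<.085)&(abs(L[...,1]*s-.05)<.025)&(z>.03)&(z<.085)
    m&=(I[...,0]>I[...,1].astype(int)+25)|(I[...,0]>150)
    q=z[m]; print("pile",s,m.sum(),np.percentile(q,[5,25,50,75,95]).round(4))
m=(z>.114)&(z<.126)&(abs(L).max(-1)<.1); q=P[m]; print("bar",m.sum(),cv2.minAreaRect((q[:,:2]*1000).astype(np.float32)),np.median(q[:,2]), np.median(L[m],0), L[m].min(0),L[m].max(0))
hsv=cv2.cvtColor(I,cv2.COLOR_RGB2HSV); y=(cv2.inRange(hsv,(20,100,80),(38,255,255))>0)&(z>.08)&(z<.11)&(L[...,0]>.1)
q=P[y]; print("rim",y.sum(),np.median(q,0),L[y].min(0),L[y].max(0),np.median(L[y],0), cv2.minAreaRect((q[:,:2]*1000).astype(np.float32)))
print("lower_end at",at_z("scene",276.6,233.4,.1),"pred",c+ax*.151)
```

```text
white [0.591  0.0229 0.0568] [161 112  97]
red [0.5382 0.1249 0.0562] [85 35 56]
redb [0.5841 0.1405 0.0566] [86 35 54]
whiteb [0.5412 0.0012 0.0566] [203 194 164]
bar [0.5989 0.0687 0.1206] [143 140 141]
rim [nan nan nan] [246 223  95]
note [0.4975 0.2957 0.0328] [244  67  64]
pile 1 429 [0.054  0.0553 0.0562 0.0571 0.0583]
pile -1 566 [0.0539 0.0554 0.0563 0.0572 0.0585]
bar 313 ((586.096435546875, 74.1907958984375), (108.72525024414062, 28.883440017700195), 16.62779426574707) 0.12036921492458386 [ 0.03121743 -0.00292417] [-0.02935913 -0.0156762 ] [0.07929771 0.01340204]
rim 565 [0.71264899 0.10547796 0.10029373] [ 0.13906878 -0.09920637] [0.16445103 0.09680285] [ 0.15540721 -0.00572325] ((708.6112060546875, 109.02008056640625), (23.128522872924805, 195.87469482421875), 17.184036254882812)
lower_end at [0.70510034 0.11263714 0.1       ] pred [0.70707765 0.10987451]
```

Run:
```python
from h import *
c=np.array([.562,.068]);a=np.radians(16.1); ax=np.array([np.cos(a),np.sin(a)]); ay=np.array([-ax[1],ax[0]])
for f,zt,zr,zlo in(("scene0",.22,.2,.0),("scene2",.12,.1,.1)):
    d=np.load(f+".npz"); I,D=d["I"],d["D"]; P=cloud("scene",D); z=P[...,2]
    L=np.stack([(P[...,:2]-c)@ax,(P[...,:2]-c)@ay],-1)*1000
    m=(abs(z-zt)<.005)&(abs(L).max(-1)<110); q=L[m]
    print(f,"bar",m.sum(),np.percentile(q[:,0],[0.5,2,50,98,99.5]).round(1),np.percentile(q[:,1],[.5,2,50,98,99.5]).round(1))
    xs=q[:,0]; mids=[(x,q[abs(xs-x)<6,1].min(),q[abs(xs-x)<6,1].max()) for x in range(-60,71,15) if (abs(xs-x)<6).sum()>5]
    print([(x,round((l+h)/2,1),round(h-l,1)) for x,l,h in mids])
    m=(abs(z-zr)<.005)&(abs(L[...,0])<190)&(abs(L[...,1])<120)&(L[...,0]>100); q=L[m]
    print(" far rim",m.sum(),np.percentile(q[:,0],[.5,2,50,98,99.5]).round(1),np.percentile(q[:,1],[.5,2,50,98,99.5]).round(1))
    h=q[abs(q[:,0]-152)<8]; 
    for lo in(-80,-40,0,40,80):
        g=h[abs(h[:,1]-lo)<15]; print("   rim at y",lo,g[:,0].mean().round(1) if len(g) else None,len(g), np.percentile(g[:,0],[2,98]).round(1) if len(g) else '')
```

```text
scene0 bar 406 [-70.  -66.8  14.2  76.2  77.7] [-14.8 -14.3  -2.2  12.3  13.8]
[(-60, np.float64(-1.0), np.float64(26.2)), (-45, np.float64(-1.1), np.float64(25.5)), (-30, np.float64(-1.4), np.float64(27.0)), (-15, np.float64(-1.4), np.float64(25.7)), (0, np.float64(-0.5), np.float64(26.9)), (15, np.float64(-1.4), np.float64(26.7)), (30, np.float64(-1.9), np.float64(25.0)), (45, np.float64(-0.1), np.float64(28.4)), (60, np.float64(-0.4), np.float64(26.8))]
 far rim 792 [102.3 105.5 151.2 161.5 161.9] [-100.7  -99.6   -5.9   97.7   99.7]
   rim at y -80 153.1 71 [144.5 159.9]
   rim at y -40 153.1 73 [144.7 159.8]
   rim at y 0 153.9 76 [144.8 159.7]
   rim at y 40 153.6 71 [144.7 159.7]
   rim at y 80 153.8 69 [144.8 159.8]
scene2 bar 304 [-24.4 -21.6  31.   77.4  79. ] [-14.8 -14.5  -2.8  12.   13. ]
[(-15, np.float64(-1.1), np.float64(26.3)), (0, np.float64(-1.5), np.float64(25.9)), (15, np.float64(-1.1), np.float64(26.3)), (30, np.float64(-0.8), np.float64(27.4)), (45, np.float64(-1.6), np.float64(26.6)), (60, np.float64(-2.0), np.float64(25.6))]
 far rim 769 [101.9 104.  151.1 161.9 162.5] [-112.  -109.7   -6.2  106.2  109.9]
   rim at y -80 153.3 76 [144.6 159.9]
   rim at y -40 153.0 73 [145.4 159.8]
   rim at y 0 153.8 67 [144.4 159.8]
   rim at y 40 152.6 61 [144.8 159.8]
   rim at y 80 153.3 72 [144.3 159.9]
```

Grey and blue sit at the same place in the scene camera, within 1 mm. The pile tops are at z ≈ 0.0563, so the nested origin should be about 56 mm up, inside the 42–62 mm range. Next is the half turn, done while lifted.

{"fn": "apply_moves", "kwargs": {"commands": "0 0 0 0 0 -0.03 -1;0 0 0 0 0 -0.08 -1;0 0 0 0 0 -0.14 -1;0 0 0 0 0 -0.14 -1;0 0 0 0 0 -0.14 -1;0 0 0 0 0 -0.14 -1;0 0 0 0 0 -0.14 -1;0 0 0 0 0 -0.14 -1;0 0 0 0 0 -0.14 -1;0 0 0 0 0 -0.14 -1"}}

```text
clock: 6.45
ee_pos: [0.5625, 0.0686, 0.3113]
ee_rot: [0.726, 0.688, -0.0, -0.0]
force: [-0.0, 0.4, -4.0]
finger_gap: 0.317
```

{"fn": "apply_moves", "kwargs": {"commands": "0 0 0 0 0 -0.14 -1;0 0 0 0 0 -0.14 -1;0 0 0 0 0 -0.14 -1;0 0 0 0 0 -0.14 -1;0 0 0 0 0 -0.14 -1;0 0 0 0 0 -0.14 -1;0 0 0 0 0 -0.14 -1;0 0 0 0 0 -0.14 -1;0 0 0 0 0 -0.14 -1;0 0 0 0 0 -0.14 -1"}}

```text
clock: 7.45
ee_pos: [0.5626, 0.0686, 0.3113]
ee_rot: [0.112, 0.994, -0.0, -0.0]
force: [0.2, 0.2, -4.5]
finger_gap: 0.318
```

{"fn": "apply_moves", "kwargs": {"commands": "0 0 0 0 0 -0.14 -1;0 0 0 0 0 -0.14 -1;0 0 0 0 0 -0.12 -1;0 0 0 0 0 -0.08 -1;0 0 5 0 0 -0.0316 -1;0 0 15 0 0 0 -1;0 0 15 0 0 0 -1;0 0 15 0 0 0 -1;0 0 10 0 0 0 -1;0 0 0 0 0 0 -1"}}

```text
clock: 8.45
ee_pos: [0.5616, 0.0686, 0.2498]
ee_rot: [-0.14, 0.99, 0.0, -0.001]
force: [-0.3, 0.5, -4.7]
finger_gap: 0.313
```

```bash
cat > cmp.py <<'E'
from h import *
import sys
tag=sys.argv[1]
go(.5625,.0687,.191,196.1)
s=env.observe(); zb=s["ee_pos"][2]-.0921; print("blue origin z",round(zb,4))
c=np.array([.562,.068]);a=np.radians(16.1); ax=np.array([np.cos(a),np.sin(a)]); ay=np.array([-ax[1],ax[0]])
I,D=eyes.camera("scene"); save("scene"+tag,cv2.resize(I,(800,600))); np.savez("scene"+tag+".npz",I=I,D=D)
P=cloud("scene",D); z=P[...,2]; hsv=cv2.cvtColor(I,cv2.COLOR_RGB2HSV)
L=np.stack([(P[...,:2]-c)@ax,(P[...,:2]-c)@ay],-1)*1000
Y=cv2.inRange(hsv,(20,90,70),(38,255,255))>0
for n,zr in(("blue",zb+.1),("grey",.1)):
    m=Y&(abs(z-zr)<.008)&(L[...,0]>100)&(abs(L[...,1])<130); q=L[m]
    print(n,m.sum(),"z",np.median(z[m]).round(4),"x",np.percentile(q[:,0],[1,5,50,95,99]).round(1),"y",np.percentile(q[:,1],[1,5,50,95,99]).round(1),"yaw",np.degrees(np.polyfit(q[:,1],q[:,0],1)[0]).round(2))
    for yy in (-60,0,60):
        g=q[abs(q[:,1]-yy)<25]; print("   ",yy,np.percentile(g[:,0],[3,50,97]).round(1))
for k in("upper_end","lower_end"):
    r=tip_of("scene",k)[:1]
    for t in r: print(k,round(t["score"],2),((at_z("scene",t["xy"][0]*512,t["xy"][1]*384,zb+.1 if k[0]=="u" else .1)[:2]-c)@np.array([ax,ay]).T*1000).round(1))
E
python3 cmp.py 3
```

```text
now [0.5616 0.0686 0.2498] psi -163.88 tilt [-0.003  0.    -1.   ] clock 8.45 F [-0.3  0.5 -4.7] gap 0.313 q6 -0.29
shift mm [-1.1 -0.2 58.8] turn z 0.0004
blue origin z 0.1577
blue 559 z 0.2574 x [146.1 147.5 158.1 162.6 163.5] y [-95.9 -88.8  -3.9  88.1  96.4] yaw 0.03
    -60 [146.7 158.  163.2]
    0 [146.8 158.2 162.8]
    60 [147.5 158.5 163. ]
grey 556 z 0.1003 x [143.3 144.9 155.1 161.5 162.5] y [-97.4 -89.7  -6.1  85.5  94.2] yaw -0.21
    -60 [144.4 155.7 161.8]
    0 [144.8 154.9 162.2]
    60 [143.9 155.1 161.3]
upper_end 0.87 [158.6  -6.8]
lower_end 0.95 [147.6   2.5]
```

View pics/scene3.png

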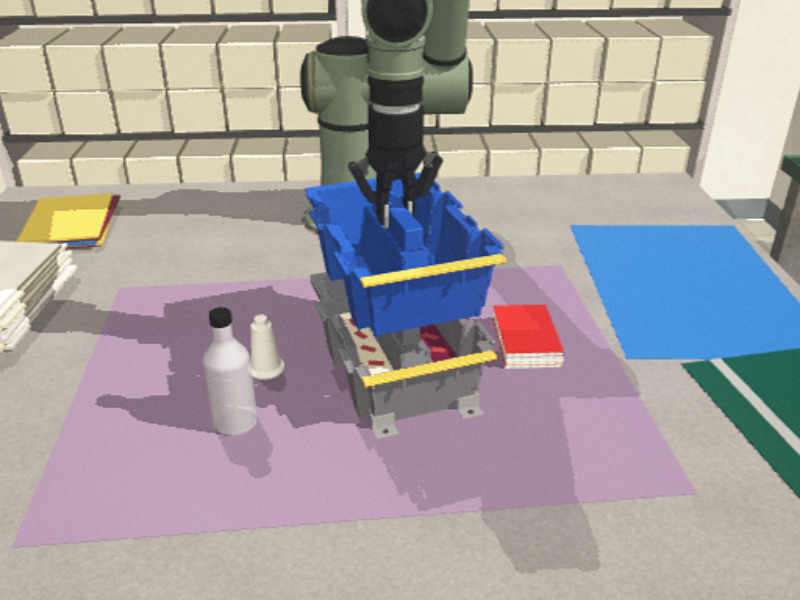

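The scene view shows both yellow ends on the same side, blue at (435,270) above grey at (430,368). Blue is about 1–2 mm off along x and y. I'll shift it 1 mm each way, go down to just above where the posts enter, and check again.

{"fn": "apply_moves", "kwargs": {"commands": "1 -1 5 0 0 0 -1;0 0 10 0 0 0 -1;0 0 10 0 0 0 -1;0 0 10 0 0 0 -1;0 0 8 0 0 0 -1;0 0 5 0 0 0 -1;0 0 0 0 0 0 -1;0 0 0 0 0 0 -1;0 0 0 0 0 0 -1;0 0 0 0 0 0 -1"}}

```text
clock: 9.6
ee_pos: [0.5623, 0.0674, 0.2038]
ee_rot: [-0.14, 0.99, -0.0, 0.001]
force: [0.5, -0.4, -4.6]
finger_gap: 0.316
```

```bash
python3 cmp.py 4
```

```text
now [0.5623 0.0674 0.2038] psi -163.91 tilt [ 0.001 -0.    -1.   ] clock 9.6 F [ 0.5  -0.37 -4.61] gap 0.316 q6 -0.292
shift mm [-0.6  1.2 12.8] turn z -0.0002
blue origin z 0.1117
blue 549 z 0.2121 x [145.8 147.4 158.2 162.6 163.7] y [-97.1 -90.3  -5.8  84.9  93.4] yaw -0.09
    -60 [147.  158.8 163.5]
    0 [146.5 158.3 163.1]
    60 [147.2 158.2 162.7]
grey 562 z 0.1005 x [143.  145.1 155.8 161.7 162.6] y [-97.3 -90.1  -5.9  86.   95.3] yaw -0.17
    -60 [144.8 155.9 162. ]
    0 [143.9 155.8 162.3]
    60 [143.2 155.3 162.1]
upper_end 0.75 [156.5  -1. ]
lower_end 0.81 [147.5   3. ]
```

View pics/scene4.png

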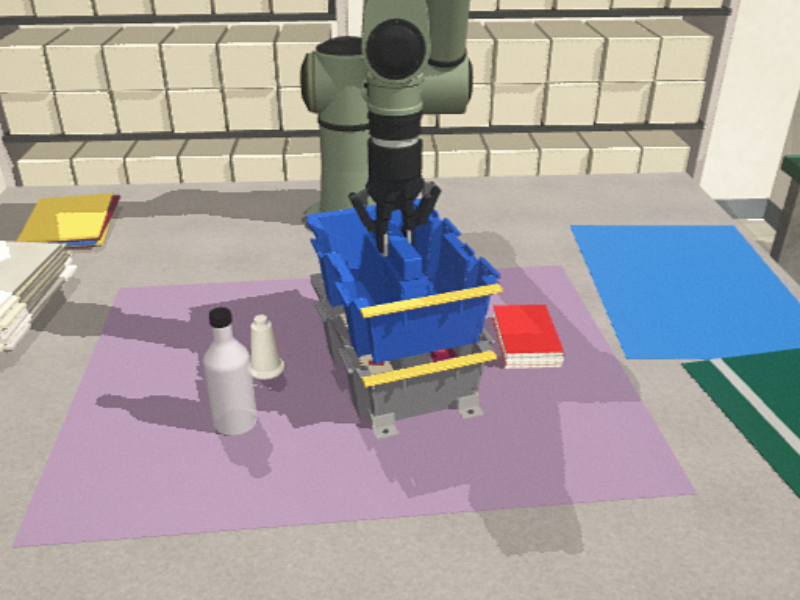

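The y offset is now nil and x is still about 1.5 mm over. I'll shift 1.5 mm more and go down to an origin height of about 66 mm, above the highest possible contact.

{"fn": "apply_moves", "kwargs": {"commands": "1.5 0 4 0 0 0 -1;0 0 6 0 0 0 -1;0 0 7 0 0 0 -1;0 0 7 0 0 0 -1;0 0 7 0 0 0 -1;0 0 6 0 0 0 -1;0 0 5 0 0 0 -1;0 0 4 0 0 0 -1;0 0 0 0 0 0 -1;0 0 0 0 0 0 -1"}}

```text
clock: 10.75
ee_pos: [0.5605, 0.067, 0.1574]
ee_rot: [-0.14, 0.99, 0.0, 0.0]
force: [0.1, -0.5, -5.0]
finger_gap: 0.312
```

```bash
python3 cmp.py 5
```

```text
now [0.5605 0.067  0.1574] psi -163.91 tilt [ 1.e-04  0.e+00 -1.e+00] clock 10.75 F [ 0.13 -0.53 -4.98] gap 0.312 q6 -0.293
shift mm [ -2.4   1.1 -33.6] turn z -0.0002
blue origin z 0.0653
blue 545 z 0.1656 x [143.4 145.6 156.2 160.7 162. ] y [-97.6 -90.3  -5.5  86.3  93.9] yaw -0.04
    -60 [145.  156.4 161.3]
    0 [144.9 156.1 160.7]
    60 [145.3 156.4 161. ]
grey 557 z 0.1003 x [142.8 145.1 155.7 161.6 162.7] y [-97.4 -90.5  -5.4  85.6  94.4] yaw -0.2
    -60 [145.2 155.8 162. ]
    0 [144.4 155.9 161.3]
    60 [143.3 154.8 161.2]
upper_end 0.68 [162.8  -7. ]
lower_end 0.58 [150.2   3. ]
```

Aligned within about 1 mm, with no side force. I'll go down slowly from here.

{"fn": "apply_moves", "kwargs": {"commands": "0 0 1 0 0 0 -1;0 0 1 0 0 0 -1;0 0 1 0 0 0 -1;0 0 1 0 0 0 -1;0 0 1 0 0 0 -1;0 0 1 0 0 0 -1;0 0 0 0 0 0 -1;0 0 0 0 0 0 -1;0 0 0 0 0 0 -1;0 0 0 0 0 0 -1"}}

```text
clock: 11.9
ee_pos: [0.5605, 0.067, 0.1514]
ee_rot: [-0.14, 0.99, -0.0, 0.0]
force: [0.2, 1.0, -5.2]
finger_gap: 0.316
```

{"fn": "apply_moves", "kwargs": {"commands": "0 0 0.3 0 0 0 -1;0 0 0.3 0 0 0 -1;0 0 0.3 0 0 0 -1;0 0 0.3 0 0 0 -1;0 0 0.3 0 0 0 -1;0 0 0 0 0 0 -1;0 0 0 0 0 0 -1;0 0 0 0 0 0 -1;0 0 0 0 0 0 -1;0 0 0 0 0 0 -1"}}

```text
clock: 12.9
ee_pos: [0.5604, 0.067, 0.1498]
ee_rot: [-0.14, 0.99, 0.0, 0.0]
force: [-1.0, -0.5, -4.6]
finger_gap: 0.322
```

{"fn": "apply_moves", "kwargs": {"commands": "0 0 0.3 0 0 0 -1;0 0 0.3 0 0 0 -1;0 0 0.3 0 0 0 -1;0 0 0.3 0 0 0 -1;0 0 0.3 0 0 0 -1;0 0 0 0 0 0 -1;0 0 0 0 0 0 -1;0 0 0 0 0 0 -1;0 0 0 0 0 0 -1;0 0 0 0 0 0 -1"}}

```text
clock: 13.9
ee_pos: [0.5604, 0.067, 0.1483]
ee_rot: [-0.14, 0.99, -0.0, -0.0]
force: [0.3, -0.6, -5.1]
finger_gap: 0.315
```

{"fn": "apply_moves", "kwargs": {"commands": "0 0 0.3 0 0 0 -1;0 0 0.3 0 0 0 -1;0 0 0.3 0 0 0 -1;0 0 0.3 0 0 0 -1;0 0 0.3 0 0 0 -1;0 0 0 0 0 0 -1;0 0 0 0 0 0 -1;0 0 0 0 0 0 -1;0 0 0 0 0 0 -1;0 0 0 0 0 0 -1"}}

```text
clock: 14.9
ee_pos: [0.5606, 0.067, 0.147]
ee_rot: [-0.14, 0.99, -0.0, 0.0]
force: [-1.3, -0.3, 1.4]
finger_gap: 0.319
```

The piles are met: the reading went from −5 to +1.4 N, so they carry about 6 N. I'll press a little further.

{"fn": "apply_moves", "kwargs": {"commands": "0 0 0.2 0 0 0 -1;0 0 0.2 0 0 0 -1;0 0 0.2 0 0 0 -1;0 0 0 0 0 0 -1;0 0 0 0 0 0 -1;0 0 0 0 0 0 -1;0 0 0 0 0 0 -1;0 0 0 0 0 0 -1;0 0 0 0 0 0 -1;0 0 0 0 0 0 -1"}}

```text
clock: 15.9
ee_pos: [0.5607, 0.067, 0.1467]
ee_rot: [-0.14, 0.99, -0.0, 0.0]
force: [-1.6, 0.6, 4.1]
finger_gap: 0.317
```

{"fn": "apply_moves", "kwargs": {"commands": "0 0 0.3 0 0 0 -1;0 0 0.3 0 0 0 -1;0 0 0.3 0 0 0 -1;0 0 0.3 0 0 0 -1;0 0 0 0 0 0 -1;0 0 0 0 0 0 -1;0 0 0 0 0 0 -1;0 0 0 0 0 0 -1;0 0 0 0 0 0 -1;0 0 0 0 0 0 -1"}}

```text
clock: 16.9
ee_pos: [0.5608, 0.067, 0.1462]
ee_rot: [-0.14, 0.99, -0.0, 0.001]
force: [-3.9, 0.1, 11.3]
finger_gap: 0.318
```

The piles now carry about 16 N. I'll hold that for half a second more, unload, and check alignment before letting go.

{"fn": "apply_moves", "kwargs": {"commands": "0 0 0 0 0 0 -1;0 0 0 0 0 0 -1;0 0 0 0 0 0 -1;0 0 0 0 0 0 -1;0 0 0 0 0 0 -1;0 0 -0.5 0 0 0 -1;0 0 -0.5 0 0 0 -1;0 0 -0.5 0 0 0 -1;0 0 -0.4 0 0 0 -1;0 0 0 0 0 0 -1"}}

```text
clock: 17.9
ee_pos: [0.5606, 0.067, 0.1469]
ee_rot: [-0.14, 0.99, -0.0, 0.0]
force: [-0.3, -1.4, 3.3]
finger_gap: 0.319
```

```bash
python3 cmp.py 6
```

```text
now [0.5606 0.067  0.1469] psi -163.91 tilt [ 3.e-04  0.e+00 -1.e+00] clock 17.9 F [-0.29 -1.39  3.27] gap 0.319 q6 -0.293
shift mm [ -2.3   1.1 -44.1] turn z -0.0002
blue origin z 0.0548
blue 534 z 0.155 x [143.7 145.2 155.9 161.  162.4] y [-97.6 -90.5  -5.5  84.2  93.3] yaw -0.03
    -60 [144.7 155.9 161.2]
    0 [144.6 155.9 161.8]
    60 [144.2 155.8 161.1]
grey 560 z 0.1002 x [142.1 145.  155.7 161.4 162.6] y [-96.9 -90.2  -5.   86.1  94.5] yaw -0.13
    -60 [144.9 156.  161.7]
    0 [144.2 155.8 161.3]
    60 [143.6 155.5 162.3]
upper_end 0.6 [154.8  -8.4]
lower_end 0.96 [154.1  -1.2]
```

View pics/scene6.png

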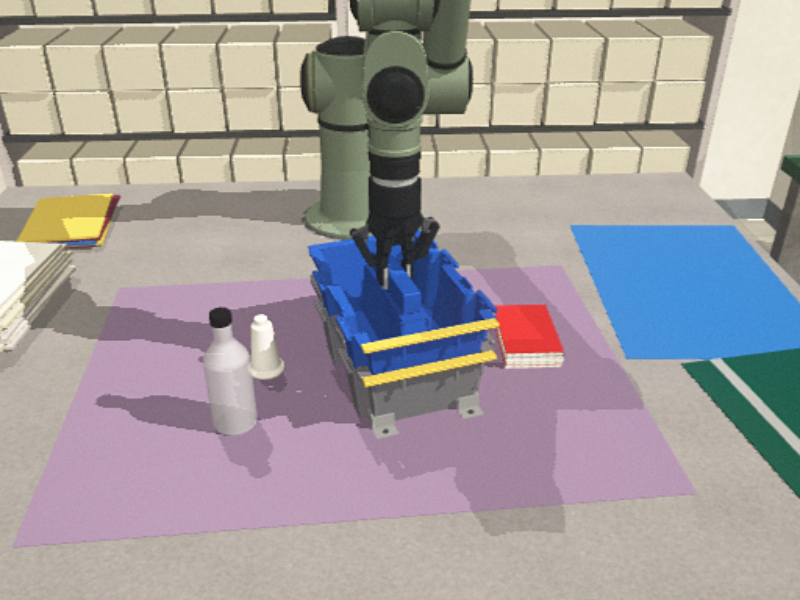

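Blue rests nested with its yellow rim at (430,337) directly over grey's at (430,368), aligned within 1 mm. Letting go now and rising.

{"fn": "apply_moves", "kwargs": {"commands": "0 0 -0.4 0 0 0 -1;0 0 0 0 0 0 0;0 0 0 0 0 0 1;0 0 0 0 0 0 1;0 0 0 0 0 0 1;0 0 0 0 0 0 1;0 0 -5 0 0 0 1;0 0 -15 0 0 0 1;0 0 -20 0 0 0 1;0 0 -25 0 0 0 1"}}

```text
clock: 19.05
ee_pos: [0.5598, 0.067, 0.2126]
ee_rot: [-0.14, 0.99, 0.0, -0.001]
force: [-0.1, 0.6, -0.1]
finger_gap: 1.001
```

{"fn": "apply_moves", "kwargs": {"commands": "0 0 -25 0 0 0 1;0 0 -25 0 0 0 1;0 0 -20 0 0 0 1;0 0 -10 0 0 0 1;0 0 0 0 0 0 1;0 0 0 0 0 0 1;0 0 0 0 0 0 1;0 0 0 0 0 0 1;0 0 0 0 0 0 1;0 0 0 0 0 0 1"}}

```text
clock: 20.05
ee_pos: [0.5603, 0.067, 0.2918]
ee_rot: [-0.14, 0.99, 0.0, -0.0]
force: [0.4, 0.2, 0.2]
finger_gap: 0.997
```

```bash
sed -i 's/zb=s\["ee_pos"\]\[2\]-.0921/zb=.0545/' cmp.py; python3 cmp.py 7
python3 - <<'E'
from h import *
d=np.load("scene7.npz"); P=cloud("scene",d["D"]); z=P[...,2]
c=np.array([.562,.068]);a=np.radians(16.1); ax=np.array([np.cos(a),np.sin(a)]); ay=np.array([-ax[1],ax[0]])
L=np.stack([(P[...,:2]-c)@ax,(P[...,:2]-c)@ay],-1)*1000
m=(abs(z-.1745)<.006)&(abs(L[...,0])<85)&(abs(L[...,1])<20); q=np.c_[L[m]/1000,np.ones(m.sum())]
print("bar z",np.median(z[m]),"slopes",np.linalg.lstsq(q,z[m],rcond=None)[0][:2])
m=(abs(z-.1545)<.006)&(abs(L[...,0])<165)&(abs(L[...,1])<105); q=np.c_[L[m]/1000,np.ones(m.sum())]
print("rim z",np.median(z[m]),"slopes",np.linalg.lstsq(q,z[m],rcond=None)[0][:2])
for k,p in(("notebooks",(.5174,.2911)),("bottle",(.7106,-.1749)),("cone",(.5675,-.1453))):
    for t in tip_of("scene",k)[:1]: print(k,at_z("scene",t["xy"][0]*512,t["xy"][1]*384,0)[:2]-p)
E
```

```text
now [0.5603 0.067  0.2918] psi -163.91 tilt [-8.e-04 -0.e+00 -1.e+00] clock 20.05 F [0.35 0.24 0.2 ] gap 0.997 q6 -0.293
shift mm [ -2.7   1.  100.8] turn z -0.0002
blue origin z 0.0545
blue 542 z 0.1554 x [143.4 145.5 155.8 160.6 161.6] y [-97.2 -89.5  -5.6  85.2  93.3] yaw -0.11
    -60 [144.5 156.5 160.9]
    0 [145.7 155.1 161.1]
    60 [144.4 155.6 160.9]
grey 557 z 0.1002 x [143.3 145.5 155.8 161.7 163. ] y [-97.3 -90.6  -4.6  85.6  94.7] yaw -0.18
    -60 [145.1 155.4 162.4]
    0 [144.8 155.6 162.3]
    60 [143.7 155.8 161.7]
upper_end 0.86 [159.7  -2.2]
lower_end 0.61 [157.6  -2.1]
bar z 0.17549927619733957 slopes [-0.00504873  0.06102287]
rim z 0.15525186116222134 slopes [ 0.00151143 -0.00210578]
notebooks [ 0.00698033 -0.00636925]
bottle [-0.01977811 -0.00352573]
cone [-0.001759  -0.0004535]
```

View pics/scene7.png

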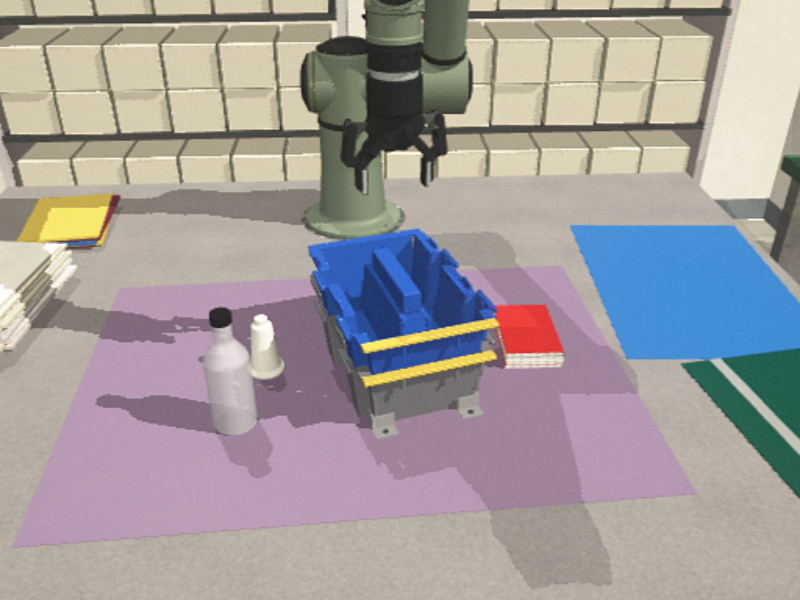

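The tote is nested and level (rim slope about 0.002), and the gripper is clear. The bottle, cone and notebooks are at the same pixels as before. Handing in.

```bash
python3 -c "
from h import *
print(ticket.hand_in())"
```

```text
the job is handed in; nothing more can be done
None
```

The job is done and handed in at about 20 s of the 45 s; the hand-in gave no verdict. I lifted the blue tote off, gave it half a turn, nested it on the piles and pressed it. The wrist force suggests about 16 N on the piles for roughly a second, with no reading near 35 N. Then I unloaded it, let go and moved clear.

**Last checks that agreed:**
- **Nesting:** the yellow rims line up within about 1 mm, and the blue tote's origin is about 55 mm above the grey tote's.
- **Level:** the rim slope is about 0.002 rad.
- **Gripper:** open, about 115 mm above the bar, with no force beyond noise.
- **Grey tote:** it shows no shift in the scene camera.

**Checks that disagreed:**
- **Bar-top fit:** it gave a sideways slope of 0.06 rad. I put this down to noise on a 28 mm wide strip and trusted the much wider rim.
- **Bottle position:** the network's reading came out 20 mm from its first one, right at the limit. In the pictures the bottle stands at the same pixels as when first lifted, and nothing went near it.
- **Yellow-end points:** the network's readings scattered by up to about 12 mm in height-corrected position, so I relied on the rim's colour and depth instead.

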